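Seat a board carrier on a round and a diamond locating pin

TASK

Lift the small tin off the locating fixture and stand it upright on a free spot of the bench mat. Then take the board carrier from the sloping cradle and lower it onto the fixture, its large hole over the round pin and its small hole over the diamond pin, until it lies flat and fully home on the four rests; keep hold of it until it is down, then let go. Leave the bottle, the cup and the loupe where they stand.

Things in the scene. Friction and masses are not known exactly. Their poses are not given: they have to be found in the camera images.
- fixture: locating fixture, a bare aluminium block 104 x 184 x 24 mm fixed to the bench, with two steel pins and four round steel rests (16 mm across, 4 mm high, at x +-37, y +-62 mm) on its top. Origin: centre of its underside; z up; y runs along the line of the two pins, from the diamond pin to the round pin; x across
- fixture_seat (a point): point in the middle between the rests, level with their tops, 28 mm above the bench, straight above the fixture's origin; axes as the fixture's. The carrier's origin lies here when it is home
- round_pin (a point): centre of the tip of the round pin (the thicker one), at x 0, y +64 mm, z 44 mm of the fixture: 12 mm across, its top 7 mm coned down to 6 mm; the tip stands 16 mm above the rests
- diamond_pin (a point): centre of the tip of the diamond pin (the slimmer, flat-sided one), at x 0, y -64 mm, z 39 mm of the fixture: 9 mm wide across the pin line, 6.4 mm along it, its top 6 mm tapered to less than half that; the tip stands 11 mm above the rests
- cradle: grey sheet-metal stand fixed to the bench, foot 110 x 150 mm, whose face slopes 0.56 rad (32 deg) up towards its +x with a low lip along its lower edge. About 120 x 150 mm in plan, 72 mm high. Origin: underside centre of the foot; z up, y along the lip; the face looks towards its own -x and up (in the room it looks more or less to the robot's left)
- carrier: board carrier: an aluminium plate 92 x 160 x 8 mm (x, y, z) with a green circuit board (64 x 100 mm, its parts up to 18 mm above the plate's underside) on it and a black straight handle bar above that. At the start it lies on the cradle's slope, its z axis square to the slope, its x up the slope. Origin: centre of its underside; z out of the plate on the board's side. About 0.33 kg
- carrier_grip (a point): centre of the handle bar, 44 mm above the carrier's origin along its z; axes as the carrier's. The bar runs along the carrier's x, 92 mm long, 14 mm wide (y) and 16 mm deep (z, 36 to 52 mm); two posts 10 mm across under it at x +-40 mm. Pinch it across y
- large_hole (a point): centre of the lower mouth of the carrier's large hole, 13.2 mm across and straight through, at y +64 mm: belongs on the round pin
- small_hole (a point): centre of the lower mouth of the carrier's small hole, 10.2 mm across and straight through, at y -64 mm: belongs on the diamond pin
- tin: small round white screw tin, 44 mm across, 26 mm high, standing on the fixture's top face (24 mm above the bench) between the pins at the start. Origin: centre of its underside, z up. For its new place keep to the middle and left of the bench: on the right a stiff hose arches up to 0.2 m above the mat (beyond y = -0.16) and a stack of black trays 0.12 m high stands beyond x = 0.64, y = -0.11
- bottle: white dispensing bottle with a blue pump cup, 52 mm across, 117 mm high, to be left alone. Origin: centre of its underside
- cup: clear sample cup, 51 mm across, 50 mm high, to be left alone. Origin: centre of its underside
- loupe: black eye loupe, a short tube 34 mm across, 30 mm high, to be left alone. Origin: centre of its underside

How it is judged:
By the outcome, as a careful person would: the job done as asked, in the order asked, and still so for the second after the job is handed in, with the robot touching nothing.
It also fails if it takes over 67 s, if anything falls off the work surface, if the arm or the gripper's body presses on something with over 40 N, if the wrist force passes 120 N, or if a joint passes its speed limit or range.

ROBOT

A 6-joint arm with a two-finger parallel gripper is mounted at the origin on a cart in front of the work surface, level with it; the furniture and walls round the work are solid. World frame = base frame: x ahead of the robot, y to its left, z up, the work surface at z = 0. Lengths are in m, angles in rad, forces in N, time in s.
With the tool pointing down it reaches from about 0.3 to 0.75 m from the base axis. Payload 8.5 kg.
Tool frame: the origin (TCP) lies on the centre line of the jaws, within the pads' length; the fingertips stand 25 mm ahead of it and the grasp point (between the pads) lies 6 mm ahead of it; z points along the fingers, y is the line along which they close (so a half turn about z gives the same grasp; the last joint's range is limited). The gripper opens to 88 mm and grips with 3 to 60 N. Pads are 18 mm wide; open, the fingers measure 123 mm over their backs; the gripper's body (75 mm by 187 mm) begins 45 mm behind the grasp point.
Start: joints at [-1.556, 0.381, 1.297, -0, 1.464, -0.215], TCP at [0.125, -0.536, 0.264] pointing down, gripper open.
Joint ranges: [-3.11, 3.11], [-0.89, 2.33], [0.22, 2.48], [-1.42, 4.56], [0.17, 2.85], [-2.88, 2.88]. Speed limits (rad/s): [2.39, 2.39, 3.14, 3.14, 3.14, 3.14].

INTERFACE

Orientations are given as a rotation vector (axis times angle).
In Python, from bench import robot, sensors, grab_frame gives the robot as it stands (robot), with the cameras as plain functions and the readings (sensors).
- The arm moves only by the shell command python3 inch.py FILE [OPENING] [FORCE], which reads ROWS from the file FILE. ROWS is a JSON list of rows, 1 to 8 of them, each written [[dx, dy, dz], [rx, ry, rz]]: dx, dy, dz in shares of 0.75 m (1.0 is 0.75 m), then a rotation vector rx, ry, rz in a scale on which 1.0 is 90 degrees; each row is the pose to reach, as a shift and turn from the pose commanded when the command began, along the tool's axes at that moment; what a row does not reach only later rows make up. A row lasts 1/8 s, in which the tool goes at most 0.0625 m and 0.188 rad, less where a joint would pass 70% of its speed; a pose out of reach is approached as far as the arm can. OPENING is the finger opening in m, set as the command begins (- or left out keeps the last). The fingers move at their own pace and stop on an object; FORCE is the grip in N (left out, the last holds). Time passes only in rows, so rows that do not move let the fingers close. It prints the time, the measured TCP pose, the force, the opening and the grip force at its end. A shift or turn number past 1, either way, is cut back to 1. Input that does not fit is refused with a message, and nothing moves.
- sensors.observe(): the state, without advancing time (a new reading comes with each control period).
- grab_frame(name): name is "scene" or "top" or "wrist"; returns a dict with "color" (480x640x3 uint8, red, green, blue), "fx", "fy", "cx", "cy" (pixels), "R" (3x3) and "t" (3): a world point X has camera coordinates R X + t; the wrist camera has in their place "tool_from_camera" (4x4, takes a point from camera to tool coordinates, whose origin is the TCP and whose axes are the flange's). Camera axes: x right, y down, z forward; pixel columns grow to the right and rows downward; lengths in m; the calibration is good to about 2 mm. A picture is of the moment at which its call begins: read the wrist's pose just before it. There is no depth.
- robot.hand_in(): hands the job in; it is judged then, once.
The state is a dict: "clock": time; "q": joint angles; "dq": joint speeds; "effort": joint torques, N m; "tcp_pos": TCP position; "tool_rot": TCP orientation; "force": force on the tool from outside, world axes, zero at the start; "wrist_torque": the same for the moment, N m; "gripper_width": finger opening in m; "finger_force": force on a finger pad.
Only numpy, scipy, OpenCV 4.12 (cv2) and the standard library are available. Lean on these libraries where they do the work, as an engineer would, in place of code of your own. Each camera call takes 0.05 s, during which the arm holds its last target. There are 200 camera calls.

## Working session

There is one attempt and no reset: what is moved stays moved. The work goes in short steps, Python scripts to look and compute and a shell command to move; the robot and the scene stay as the last step left them, time stands still between calls to the robot, and variables do not carry over. Pictures are saved under pics/ and viewed, at most 10 in all, crops included, and the job is handed in when it is done.

```bash
ls; mkdir -p pics
python3 - <<'E'
from bench import robot, sensors, grab_frame
import cv2,pickle
s=sensors.observe(); print({k:s[k] for k in('clock','tcp_pos','tool_rot','gripper_width')})
d={}
for n in("scene","top"):
    f=grab_frame(n); d[n]=f
    cv2.imwrite(f"pics/{n}0.png",cv2.cvtColor(f["color"],cv2.COLOR_RGB2BGR))
    print(n,f["fx"],f["cx"],f["cy"],f["R"],f["t"])
pickle.dump(d,open("f0.pkl","wb"))
E
```

```text
bench.py
inch.py
pics
{'clock': 0.0, 'tcp_pos': array([ 0.12526905, -0.53529553,  0.26314147]), 'tool_rot': array([-3.11945846e+00, -3.59997462e-01, -1.77704537e-04]), 'gripper_width': 0.08808147657628641}
scene 560.5715272715959 314.49025630909705 247.6863993035857 [[ 0.8855145  -0.46436623 -0.01510208]
 [-0.34506849 -0.63556081 -0.69064477]
 [ 0.31111381  0.61678721 -0.72303647]] [-0.47276263  0.31327338  0.79443909]
top 440.777481389487 312.03046825810765 234.35194431004257 [[-0.01792476 -0.99980912 -0.00777302]
 [-0.9948961   0.01860771 -0.09917409]
 [ 0.0992998   0.00595568 -0.99503974]] [0.13553883 0.57618801 0.90400105]
```

View pics/top0.png

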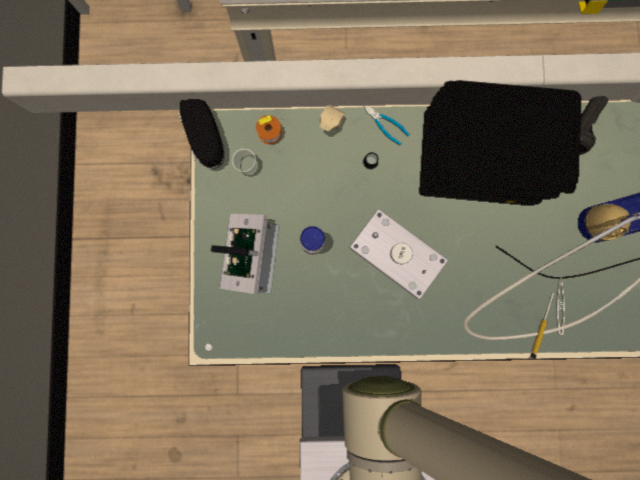

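View pics/scene0.png

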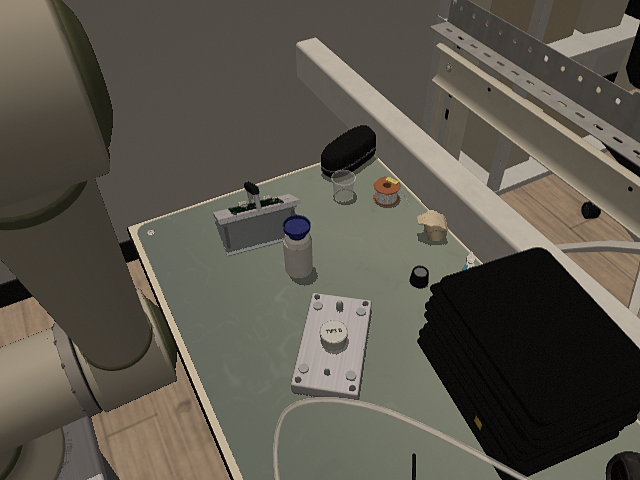

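The top view shows the fixture with the tin near (401,254), the bottle at (313,240), the cradle with the carrier at (245,255), the cup at (245,161) and the loupe at (371,160). The scene view shows the same objects. I'll enlarge the fixture and the carrier.

Run:
```python
import pickle,cv2,numpy as np
d=pickle.load(open("f0.pkl","rb"))
def crop(n,x,y,w,h,s): return cv2.resize(d[n]["color"][y:y+h,x:x+w,::-1],None,fx=s,fy=s,interpolation=cv2.INTER_CUBIC)
a=crop("top",345,205,106,100,4);b=crop("top",205,205,90,100,4)
c=crop("scene",285,285,106,74,4)[:0]
cv2.imwrite("pics/c1.png",np.hstack([a,b])[:, :800])
a=crop("scene",285,285,100,115,5);b=crop("scene",205,175,60*1+40,115,3)
cv2.imwrite("pics/c2.png",np.hstack([a,cv2.copyMakeBorder(b,0,575-345,0,0,0)]))
```

```text
(no output)
```

View pics/c1.png

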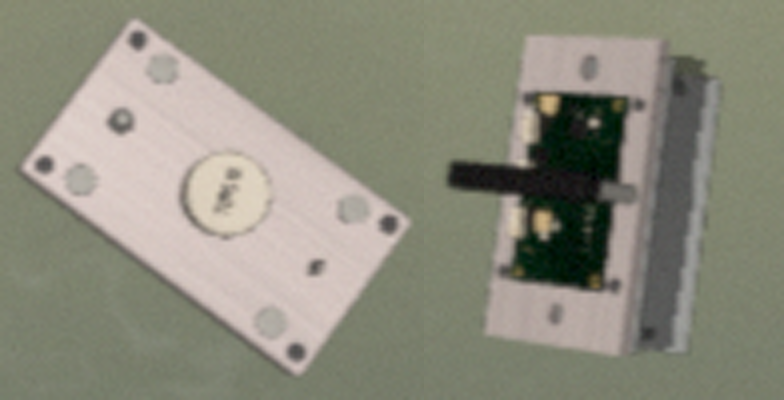

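View pics/c2.png

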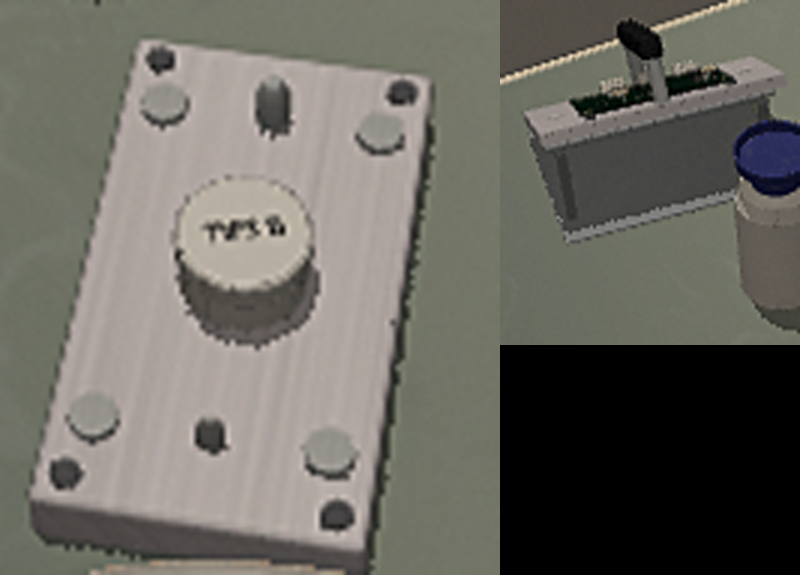

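Fixture rests, corners and pin tips are legible in both crops: round pin at (121,121), diamond pin at (316,267), tin top at (230,193) in c1. On the carrier I can read the holes at (590,67) and (555,314), the plate corners and the bar ends. Next I fit the poses by least squares.

```bash
cat > h.py <<'E'
import numpy as np,pickle,cv2
from scipy.optimize import least_squares
from scipy.spatial.transform import Rotation as Ro
D=pickle.load(open("f0.pkl","rb"))
def proj(n,X):
    f=D[n]; p=np.atleast_2d(X)@f["R"].T+f["t"]
    return np.c_[f["fx"]*p[:,0]/p[:,2]+f["cx"],f["fy"]*p[:,1]/p[:,2]+f["cy"]]
def at(n,px,z):
    f=D[n]; r=f["R"].T@np.array([(px[0]-f["cx"])/f["fx"],(px[1]-f["cy"])/f["fy"],1]); c=-f["R"].T@f["t"]
    return c+r*(z-c[2])/r[2]
def un(p,o,s): return (np.array(p,float)+.5)/s-.5+np.array(o)
E
python3 - <<'E'
from h import *
mm=1e-3
M=np.array([[37,62,28],[-37,62,28],[37,-62,28],[-37,-62,28],[52,92,24],[-52,92,24],[52,-92,24],[-52,-92,24],[0,64,44],[0,-64,39]])*mm
# order ++ -+ +- --
T=un([(162,69),(81,180),(352,209),(270,322),(135,18),(20,168),(409,222),(300,376),(121,119),(316,265)],(345,205),4)
S=un([(381,131),(166,103),(331,449),(94,415),(433,77),(140,40),(362,548),(33,500),(271,79),(210,421)],(285,285),5)
X=lambda p,M:M@Ro.from_euler('z',p[2]).as_matrix().T+[p[0],p[1],0]
for u in("top","scene","both"):
    def r(p):
        o=[]
        if u!="scene":o.append(proj("top",X(p,M))-T)
        if u!="top":o.append(proj("scene",X(p,M))-S)
        return np.concatenate(o).ravel()
    s=least_squares(r,[.5,0,-.64],loss='soft_l1'); print("fix",u,s.x.round(4),np.abs(r(s.x)).max().round(2),np.sqrt((r(s.x)**2).mean()).round(2))
print("tin top",at("top",un((230,193),(345,205),4),.05),at("scene",un((244,232),(285,285),5),.05))
print("bottle",at("top",(313,238),.117),at("scene",(297,226),.117))
print("cup",at("top",(245,160),.05),"loupe",at("top",(371,159),.03))
# carrier
Mc=np.array([[0,64,8],[0,-64,8],[-46,80,8],[-46,-80,8],[-46,0,52],[46,0,44]])*mm
Tc=un(np.array([(590,67),(555,314),(527,37),(486,333),(449,174),(604,188)])-[424,0],(205,205),4)
Ms=np.array([[46,80,0],[46,-80,0],[46,80,8]])*mm
b=0.56
def Rc(a): # cols x,y,z ; a yaw of lip dir from world x
    return Ro.from_euler('z',a).as_matrix()@np.array([[0,1,0],[-np.cos(b),0,np.sin(b)],[np.sin(b),0,np.cos(b)]]).T.T
Y=lambda p,M:M@Rc(p[3]).T+p[:3]
r=lambda p:(proj("top",Y(p,Mc))-Tc).ravel()
s=least_squares(r,[.48,.25,.05,0.],loss='soft_l1'); print("car",s.x.round(4),r(s.x).reshape(-1,2).round(1).tolist())
p=s.x;print("hole/grip",Y(p,np.array([[0,64,0],[0,-64,0],[0,0,44]])*mm).round(4))
print("scene pred: corners",proj("scene",Y(p,np.array([[46,80,8],[46,-80,8],[-46,0,52],[46,0,52]])*mm)).round(1))
E
```

```text
fix top [ 0.5354 -0.0567 -0.6646] 1.17 0.58
fix scene [ 0.5377 -0.0589 -0.6626] 1.19 0.53
fix both [ 0.5368 -0.0581 -0.663 ] 1.93 0.83
tin top [ 0.5347301  -0.05983437  0.05      ] [ 0.53682144 -0.06053041  0.05      ]
bottle [0.56275331 0.12270871 0.117     ] [0.56394886 0.11789403 0.117     ]
cup [0.73658792 0.26326725 0.05      ] loupe [ 0.7388724 -0.0046998  0.03     ]
car [ 0.542   0.2661  0.0415 -0.1385] [[0.0, 0.2], [0.4, -0.1], [0.6, -0.3], [0.3, 0.3], [-0.2, -0.1], [-2.2, 0.0]]
hole/grip [[0.6053 0.2573 0.0415]
 [0.4786 0.275  0.0415]
 [0.5452 0.2893 0.0788]]
scene pred: corners [[298.5 200.6]
 [216.3 221. ]
 [244.9 182.9]
 [252.9 187.8]]
```

```bash
cat >> h.py <<'E'
from bench import robot, sensors, grab_frame
def st():
    s=sensors.observe(); return np.array(s["tcp_pos"]),Ro.from_rotvec(s["tool_rot"])
def down(tx): # tool pointing down, tool x yaw tx
    x=np.array([np.cos(tx),np.sin(tx),0]);z=np.array([0,0,-1.]);return Ro.from_matrix(np.c_[x,np.cross(z,x),z])
def to(pos,R,lab=""):
    p,R0=st(); print(lab,"shift",R0.inv().apply(np.array(pos)-p).round(4),"turn",(R0.inv()*R).as_rotvec().round(4))
E
python3 - <<'E'
from h import *
to([.536,-.06,.26],down(.908)); print(st()[1].as_matrix().round(3))
E
```

```text
shift [ 0.5082 -0.3693  0.0038] turn [-0.0011 -0.0007 -0.6782]
[[ 0.974  0.228 -0.   ]
 [ 0.228 -0.974  0.001]
 [ 0.    -0.001 -1.   ]]
```

Careful with the scale: shifts go in shares of 0.75 m and turns go in shares of 90 degrees. That gives: 0.4 m / 0.75 = 0.5333, 0.35 m / 0.75 = 0.4667, -0.62 rad / 1.5708 = -0.3947.

```bash
echo '[[[0.0667,-0.048,0],[0,0,-0.0509]],[[0.1333,-0.096,0],[0,0,-0.1019]],[[0.2,-0.144,0],[0,0,-0.1528]],[[0.2667,-0.1933,0],[0,0,-0.2037]],[[0.3333,-0.24,0],[0,0,-0.2546]],[[0.4,-0.2893,0],[0,0,-0.3056]],[[0.4667,-0.3373,0],[0,0,-0.3565]],[[0.5333,-0.3867,0],[0,0,-0.3947]]]' > mv.in && python3 inch.py mv.in 0.064 20
python3 - <<'E'
from h import *
to([.536,-.06,.26],down(.908))
E
```

```text
clock: 1.1
tcp_pos: [0.4497, -0.1603, 0.2637]
tool_rot: [-2.861, -1.298, 0.0]
force: [1.2, -0.0, 0.2]
gripper_width: 0.0643
finger_force: 0.0
 shift [ 0.1323 -0.0011  0.0037] turn [-0.0001  0.0001 -0.0561]
```

Scaled: 0.132 m / 0.75 = 0.176, 0.1 m / 0.75 = 0.1333, -0.056 rad / 1.5708 = -0.0357.

```bash
echo '[[[0.0667,0,0],[0,0,-0.0191]],[[0.1333,0,0],[0,0,-0.0357]],[[0.176,-0.0013,0.004],[0,0,-0.0357]],[[0.176,-0.0013,0.004],[0,0,-0.0357]]]' > mv.in && python3 inch.py mv.in
python3 - <<'E'
from h import *
p,R=st(); f=grab_frame("wrist")
pickle.dump((p,R.as_matrix(),f),open("w1.pkl","wb")); cv2.imwrite("pics/w1.png",f["color"][:,:,::-1])
print(p,R.as_rotvec(),f["fx"],f["cx"],f["cy"],f["tool_from_camera"].round(4))
E
```

```text
clock: 1.6
tcp_pos: [0.5356, -0.0608, 0.2599]
tool_rot: [-2.822, -1.378, 0.002]
force: [-0.5, -0.8, 0.4]
gripper_width: 0.0638
finger_force: 0.0
[ 0.53558283 -0.06078328  0.25994651] [-2.82191310e+00 -1.37831031e+00  1.50336074e-03] 350.87153068911067 320.4058430632639 241.3804888267761 [[-1.000e-03 -9.606e-01 -2.781e-01  7.200e-02]
 [ 1.000e+00 -1.000e-03 -3.000e-04  1.300e-03]
 [ 0.000e+00 -2.781e-01  9.606e-01 -1.213e-01]
 [ 0.000e+00  0.000e+00  0.000e+00  1.000e+00]]
```

View pics/w1.png

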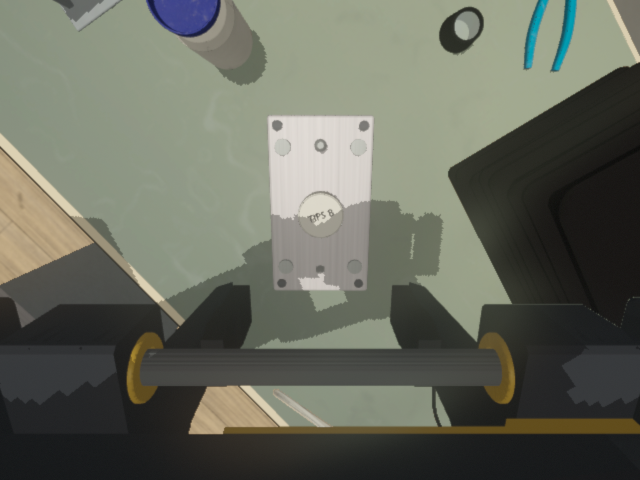

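Wrist view: the rests are at (283,147), (358,147), (286,267) and (354,266), the pins at (320.5,145) and (320,268), and the tin at (321,214). I'll fit the fixture from these.

```bash
cat >> h.py <<'E'
def wproj(w,X):
    p,R,f=w; A=f["tool_from_camera"]; c=((np.atleast_2d(X)-p)@R-A[:3,3])@A[:3,:3]
    return np.c_[f["fx"]*c[:,0]/c[:,2]+f["cx"],f["fy"]*c[:,1]/c[:,2]+f["cy"]]
def wat(w,px,z):
    p,R,f=w; A=f["tool_from_camera"]
    r=R@A[:3,:3]@np.array([(px[0]-f["cx"])/f["fx"],(px[1]-f["cy"])/f["fy"],1]); c=p+R@A[:3,3]
    return c+r*(z-c[2])/r[2]
E
python3 - <<'E'
from h import *
w=pickle.load(open("w1.pkl","rb"))
M=np.array([[37,62,28],[-37,62,28],[37,-62,28],[-37,-62,28],[52,92,24],[-52,92,24],[52,-92,24],[-52,-92,24],[0,64,44],[0,-64,39]])*.001
W=np.array([(358,147),(282.5,147),(354.5,266.5),(286,267),(373,116),(267.5,116.5),(368,290),(274.5,290.5),(320.5,145.5),(320.5,268)])
X=lambda p,M:M@Ro.from_euler('z',p[2]).as_matrix().T+[p[0],p[1],0]
r=lambda p:(wproj(w,X(p,M))-W).ravel()
s=least_squares(r,[.536,-.058,-.66],loss='soft_l1');print(s.x.round(4),r(s.x).reshape(-1,2).round(1).tolist())
print("tin",wat(w,(321,213.5),.05))
t=[.536,-.06]
to([*t,.10],down(.908),"above");to([*t,.054],down(.908),"grasp")
E
```

```text
[ 0.5383 -0.0589 -0.6597] [[0.4, -0.1], [-0.3, 0.2], [0.8, 0.3], [0.1, 0.0], [1.4, -1.6], [-1.5, -1.7], [-0.2, 1.1], [-0.7, 0.8], [-0.3, -0.4], [0.2, 4.4]]
tin [ 0.53915536 -0.0586571   0.05      ]
above shift [ 0.0022 -0.0002  0.1602] turn [-0.0011  0.0006 -0.0007]
grasp shift [ 2.200e-03 -1.000e-04  2.062e-01] turn [-0.0011  0.0006 -0.0007]
```

Scaled: 0.205 m / 0.75 = 0.2733, 0.12 m / 0.75 = 0.16.

```bash
echo '[[[0.0027,0,0.08],[0,0,0]],[[0.004,0,0.16],[0,0,0]],[[0.004,0,0.2267],[0,0,0]],[[0.004,0,0.26],[0,0,0]],[[0.004,0,0.2733],[0,0,0]],[[0.004,0,0.2733],[0,0,0]]]' > mv.in && python3 inch.py mv.in && echo '[[[0,0,0],[0,0,0]],[[0,0,0],[0,0,0]],[[0,0,0],[0,0,0]],[[0,0,0],[0,0,0]]]' > mv.in && python3 inch.py mv.in 0.03 20
```

```text
clock: 2.4
tcp_pos: [0.5368, -0.0605, 0.0561]
tool_rot: [2.825, 1.373, -0.0]
force: [0.1, 0.2, 0.1]
gripper_width: 0.0641
finger_force: 0.0
clock: 2.9
tcp_pos: [0.5372, -0.06, 0.0566]
tool_rot: [2.824, 1.374, 0.001]
force: [-0.5, -0.8, 6.5]
gripper_width: 0.0436
finger_force: 20.0
```

Scaled: -0.07 m / 0.75 = -0.0933, -0.05 m / 0.75 = -0.0667.

```bash
echo '[[[0,0,-0.0133],[0,0,0]],[[0,0,-0.0667],[0,0,0]],[[0,0,-0.0933],[0,0,0]],[[0,0,-0.0933],[0,0,0]]]' > mv.in && python3 inch.py mv.in
python3 - <<'E'
from h import *
R=st()[1]
to([.40,.09,.125],R,"hover");to([.40,.09,.0335],R,"down")
E
```

```text
clock: 3.4
tcp_pos: [0.5375, -0.0599, 0.1272]
tool_rot: [2.823, 1.374, 0.004]
force: [0.4, -0.1, -0.3]
gripper_width: 0.0434
finger_force: 20.0
hover shift [ 0.0332 -0.2007  0.0017] turn [0. 0. 0.]
down shift [ 0.0331 -0.201   0.0932] turn [0. 0. 0.]
```

Scaled: -0.2 m / 0.75 = -0.2667, -0.195 m / 0.75 = -0.26.

```bash
echo '[[[0.0107,-0.0667,0],[0,0,0]],[[0.0213,-0.1333,0],[0,0,0]],[[0.032,-0.2,0],[0,0,0]],[[0.044,-0.26,0],[0,0,0]],[[0.044,-0.2667,0.0533],[0,0,0]],[[0.044,-0.2667,0.1],[0,0,0]],[[0.044,-0.2667,0.1173],[0,0,0]],[[0.044,-0.2667,0.1227],[0,0,0]]]' > mv.in && python3 inch.py mv.in && echo '[[[0,0,0],[0,0,0]],[[0,0,0],[0,0,0]]]' > mv.in && python3 inch.py mv.in
```

```text
clock: 4.4
tcp_pos: [0.3992, 0.0896, 0.0326]
tool_rot: [-2.824, -1.374, 0.004]
force: [-2.2, -0.0, 5.5]
gripper_width: 0.0439
finger_force: 20.0
clock: 4.65
tcp_pos: [0.4002, 0.0895, 0.0342]
tool_rot: [2.824, 1.374, 0.001]
force: [-0.1, 0.3, -1.2]
gripper_width: 0.0437
finger_force: 20.0
```

Scaled: 0.002 m / 0.75 = 0.0027, 0.001 m / 0.75 = 0.0013.

```bash
echo '[[[0,0,0.0013],[0,0,0]],[[0,0,0.0027],[0,0,0]],[[0,0,0.0027],[0,0,0]],[[0,0,0.0027],[0,0,0]]]' > mv.in && python3 inch.py mv.in; echo '[[[0,0,0],[0,0,0]],[[0,0,0],[0,0,0]]]' > mv.in && python3 inch.py mv.in 0.064; echo '[[[0,0,-0.0533],[0,0,0]],[[0,0,-0.1333],[0,0,0]],[[0,0,-0.2133],[0,0,0]],[[0,0,-0.2133],[0,0,0]]]' > mv.in && python3 inch.py mv.in
python3 - <<'E'
from h import *
b=.56;a=-.1385
Rc=Ro.from_euler('z',a).as_matrix()@np.array([[0,1,0],[-np.cos(b),0,np.sin(b)],[np.sin(b),0,np.cos(b)]])
Rt=Ro.from_matrix(np.c_[-Rc[:,0],Rc[:,1],-Rc[:,2]]); print(Rc.round(3))
g=np.array([.5452,.2893,.0788])
for d in(.14,.10): to(g+Rc[:,2]*d,Rt,d)
E
```

```text
clock: 5.15
tcp_pos: [0.4001, 0.0895, 0.0325]
tool_rot: [2.824, 1.374, 0.002]
force: [-2.7, 0.9, 12.2]
gripper_width: 0.0433
finger_force: 20.0
clock: 5.4
tcp_pos: [0.4, 0.0895, 0.0318]
tool_rot: [2.825, 1.375, 0.0]
force: [0.4, 1.0, 0.5]
gripper_width: 0.0612
finger_force: 0.0
clock: 5.9
tcp_pos: [0.4013, 0.0895, 0.1952]
tool_rot: [2.821, 1.373, 0.011]
force: [0.3, -0.0, -0.0]
gripper_width: 0.0641
finger_force: 0.0
[[-0.117  0.99   0.073]
 [-0.839 -0.138  0.526]
 [ 0.531  0.     0.847]]
0.14 shift [ 0.3103 -0.0473 -0.0011] turn [-0.1395 -0.5497 -0.5147]
0.1 shift [ 0.2918 -0.0369  0.0328] turn [-0.1395 -0.5497 -0.5147]
```

Scaled: 0.31 m / 0.75 = 0.4133, 0.09 m / 0.75 = 0.12, -0.31 rad / 1.5708 = -0.1974.

```bash
echo '[[[0.06,-0.0093,0],[-0.0127,-0.0509,-0.0446]],[[0.12,-0.0187,0],[-0.0255,-0.1019,-0.0955]],[[0.18,-0.028,0],[-0.0382,-0.1528,-0.1401]],[[0.24,-0.0373,0],[-0.0509,-0.1974,-0.1846]],[[0.3,-0.0467,0],[-0.0637,-0.2546,-0.2355]],[[0.36,-0.056,0],[-0.0764,-0.3056,-0.2865]],[[0.4133,-0.0627,-0.0013],[-0.0891,-0.3501,-0.3279]],[[0.4133,-0.0627,-0.0013],[-0.0891,-0.3501,-0.3279]]]' > mv.in && python3 inch.py mv.in 0.05; echo '[[[0,0,0],[0,0,0]],[[0,0,0],[0,0,0]]]' > mv.in && python3 inch.py mv.in
python3 - <<'E'
from h import *
p,R=st(); f=grab_frame("wrist")
pickle.dump((p,R.as_matrix(),f),open("w2.pkl","wb")); cv2.imwrite("pics/w2.png",f["color"][:,:,::-1])
print(p,R.as_matrix().round(3))
E
```

```text
clock: 6.9
tcp_pos: [0.5542, 0.3646, 0.1884]
tool_rot: [2.042, 1.79, -0.604]
force: [0.3, -0.2, 0.2]
gripper_width: 0.0503
finger_force: 0.0
clock: 7.15
tcp_pos: [0.5541, 0.3613, 0.1931]
tool_rot: [2.049, 1.785, -0.598]
force: [-0.2, -1.2, -0.5]
gripper_width: 0.0499
finger_force: 0.0
[0.55412493 0.36134982 0.19314823] [[ 0.114  0.99  -0.081]
 [ 0.839 -0.139 -0.526]
 [-0.532 -0.008 -0.847]]
```

View pics/w2.png

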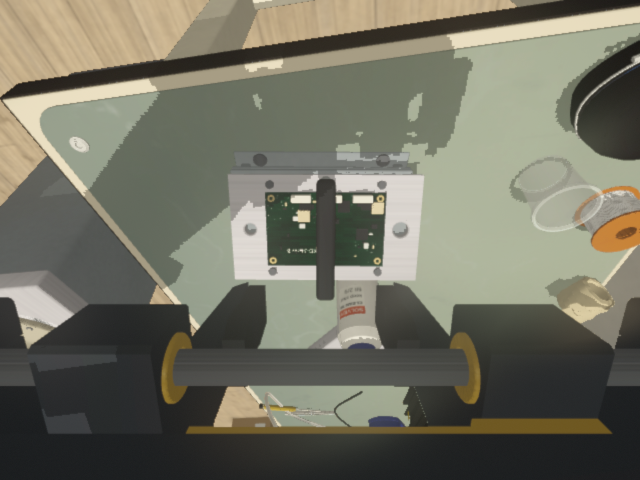

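The wrist view shows the carrier square on: plate about (229,176)–(423,280), holes at (251,229) and (400,229), bar along column 326. I'll enlarge it.

Run:
```python
from h import *
w=pickle.load(open("w2.pkl","rb")); c=w[2]["color"][150:310,225:425,::-1]
cv2.imwrite("pics/c3.png",cv2.resize(c,(800,640),interpolation=cv2.INTER_CUBIC)[:600])
```

```text
(no output)
```

View pics/c3.png

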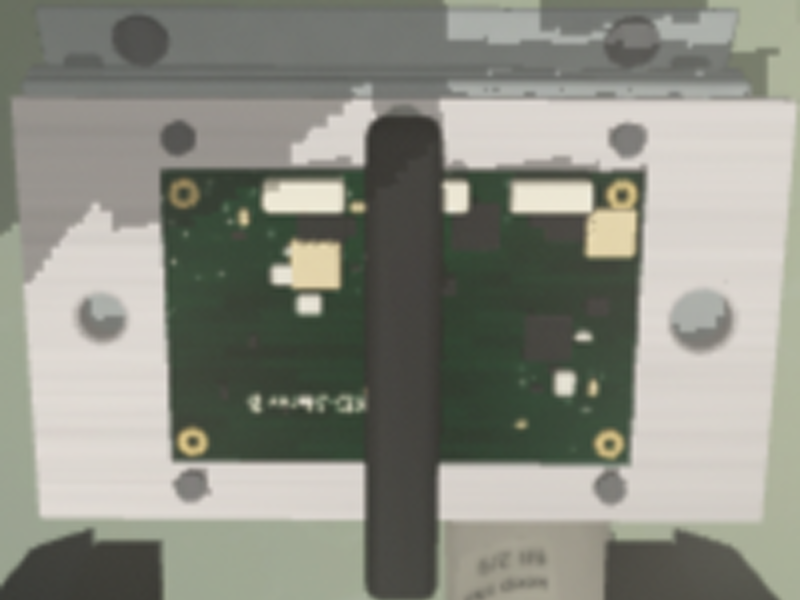

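Readings on c3: plate corners (12,98), (797,99), (763,520), (41,518); holes (100,318) and (701,321); bar ends (404,115) and (402,600). I'll fit the carrier from these.

```bash
cat > car.py <<'E'
from h import *
def Rc(a,b=.56,c=0): return Ro.from_euler('z',a).as_matrix()@np.array([[0,1,0],[-np.cos(b),0,np.sin(b)],[np.sin(b),0,np.cos(b)]])@Ro.from_rotvec([c,0,0]).as_matrix()
def tool(R): return Ro.from_matrix(np.c_[-R[:,0],R[:,1],-R[:,2]])
E
python3 - <<'E'
from car import *
w=pickle.load(open("w2.pkl","rb"))
M=np.array([[-46,-80,8],[-46,80,8],[46,80,8],[46,-80,8],[0,-64,8],[0,64,8],[-46,0,52],[46,0,52]])*.001
W=un([(12,98),(797,99),(763,520),(41,518),(100,318),(701,321),(403.5,116),(402,600)],(225,150),4)
for n in(4,6):
    f=lambda p:(p[:3],Rc(*p[3:]))
    r=lambda p:(wproj(w,M@f(p)[1].T+p[:3])-W).ravel()
    s=least_squares(r,[.542,.266,.0415,-.1385,.56,0][:n],loss='soft_l1');p=s.x
    print(p.round(4),r(p).reshape(-1,2).round(1).tolist())
    R=Rc(*p[3:]);g=p[:3]+R[:,2]*.044;print("grip",g.round(4))
    if n==4:
        to(g+R[:,2]*.04,tool(R),"pre");to(g+R[:,2]*-.003,tool(R),"grasp")
E
```

```text
[ 0.5447  0.2662  0.0441 -0.1364] [[-0.3, -0.2], [-0.2, -0.2], [-0.3, -0.2], [0.0, -0.4], [0.4, -0.5], [0.5, -0.8], [0.1, 1.5], [-0.1, 1.4]]
grip [0.5478 0.2894 0.0814]
pre shift [-0.0017  0.0043  0.0933] turn [-0.0082  0.0006  0.0015]
grasp shift [-0.0016  0.0047  0.1363] turn [-0.0082  0.0006  0.0015]
[ 5.446e-01  2.657e-01  4.400e-02 -1.364e-01  5.830e-01 -1.000e-04] [[0.2, -0.1], [-0.7, -0.1], [-0.1, 0.3], [-0.1, 0.1], [0.5, -0.4], [0.3, -0.7], [0.0, 0.0], [-0.1, 0.8]]
grip [0.5479 0.2897 0.0807]
```

Scaled: 0.126 m / 0.75 = 0.168, 0.115 m / 0.75 = 0.1533, -0.008 rad / 1.5708 = -0.0051.

```bash
echo '[[[-0.0013,0.0053,0.0667],[-0.0051,0,0]],[[-0.0013,0.006,0.12],[-0.0051,0,0]],[[-0.002,0.006,0.1533],[-0.0051,0,0]],[[-0.002,0.006,0.168],[-0.0051,0,0]],[[-0.002,0.006,0.168],[-0.0051,0,0]]]' > mv.in && python3 inch.py mv.in && echo '[[[0,0,0],[0,0,0]],[[0,0,0],[0,0,0]],[[0,0,0],[0,0,0]],[[0,0,0],[0,0,0]],[[0,0,0],[0,0,0]],[[0,0,0],[0,0,0]]]' > mv.in && python3 inch.py mv.in 0.004 40
python3 - <<'E'
from car import *
R=Rc(-.1364);g=np.array([.5478,.2895,.081]);to(g+R[:,2]*.007,tool(R),"resid")
E
```

```text
clock: 7.82
tcp_pos: [0.5485, 0.294, 0.0873]
tool_rot: [2.043, 1.785, -0.589]
force: [-0.3, -0.4, -0.1]
gripper_width: 0.0501
finger_force: 0.0
clock: 8.57
tcp_pos: [0.5483, 0.2945, 0.087]
tool_rot: [2.042, 1.786, -0.589]
force: [-2.0, 2.0, 2.4]
gripper_width: 0.0131
finger_force: 40.0
resid shift [-0.0011  0.0002  0.0008] turn [0.0002 0.0007 0.0028]
```

Scaled: -0.18 m / 0.75 = -0.24, -0.05 m / 0.75 = -0.0667.

```bash
echo '[[[0,0,-0.0267],[0,0,0]],[[0,0,-0.0667],[0,0,0]],[[-0.0267,0,-0.12],[0,0,0]],[[-0.0667,0,-0.18],[0,0,0]],[[-0.1067,-0.0013,-0.24],[0,0,0]],[[-0.1067,-0.0013,-0.24],[0,0,0]],[[-0.1067,-0.0013,-0.24],[0,0,0]]]' > mv.in && python3 inch.py mv.in
python3 - <<'E'
from h import *
print(st()[1].as_matrix().round(3))
to([.538,-.0587,.24],down(np.pi-.660),"hover")
E
```

```text
clock: 9.45
tcp_pos: [0.5513, 0.322, 0.2799]
tool_rot: [2.041, 1.787, -0.594]
force: [0.2, -0.0, -4.2]
gripper_width: 0.0134
finger_force: 40.0
[[ 0.111  0.991 -0.075]
 [ 0.839 -0.133 -0.528]
 [-0.533 -0.004 -0.846]]
hover shift [-0.2996  0.0378  0.2357] turn [-0.297   0.5077 -1.0148]
```

Scaled: -0.2996 m / 0.75 = -0.3995, -0.188 m / 0.75 = -0.2507, -0.26 rad / 1.5708 = -0.1655.

```bash
echo '[[[-0.0507,0.0067,0.04],[-0.0236,0.0401,-0.0809]],[[-0.1,0.0133,0.0773],[-0.0471,0.0809,-0.1617]],[[-0.1507,0.02,0.1173],[-0.0707,0.121,-0.2426]],[[-0.2,0.0253,0.156],[-0.0942,0.1617,-0.3234]],[[-0.2507,0.032,0.196],[-0.1184,0.2018,-0.4036]],[[-0.3,0.0373,0.236],[-0.142,0.2426,-0.4845]],[[-0.3507,0.044,0.2747],[-0.1655,0.2827,-0.5653]],[[-0.3995,0.0504,0.3143],[-0.1891,0.3232,-0.646]]]' > mv.in && python3 inch.py mv.in && echo '[[[0,0,0],[0,0,0]],[[0,0,0],[0,0,0]],[[0,0,0],[0,0,0]]]' > mv.in && python3 inch.py mv.in
python3 - <<'E'
from h import *
p,R=st(); f=grab_frame("wrist")
pickle.dump((p,R.as_matrix(),f),open("w3.pkl","wb")); cv2.imwrite("pics/w3.png",cv2.resize(f["color"][100:310,200:450,::-1],None,fx=3,fy=3,interpolation=cv2.INTER_CUBIC)[:600])
print(p,R.as_matrix().round(4),sensors.observe()["q"])
to([.538,-.0587,.24],down(np.pi-.660),"resid")
E
```

```text
clock: 10.45
tcp_pos: [0.537, -0.0599, 0.2394]
tool_rot: [-1.012, -2.971, -0.006]
force: [0.8, -0.5, -3.4]
gripper_width: 0.0135
finger_force: 40.0
clock: 10.82
tcp_pos: [0.538, -0.0572, 0.2411]
tool_rot: [1.016, 2.971, 0.003]
force: [0.3, 0.4, -2.6]
gripper_width: 0.0131
finger_force: 40.0
[ 0.53798869 -0.05716392  0.24108407] [[-7.906e-01  6.124e-01  1.700e-03]
 [ 6.124e-01  7.906e-01  1.200e-03]
 [-6.000e-04  2.000e-03 -1.000e+00]] [-0.32547199  0.38169248  1.36317571  0.00175728  1.39501815 -1.23779489]
resid shift [-0.0009 -0.0013  0.0013] turn [0.0022 0.001  0.0012]
```

View pics/w3.png

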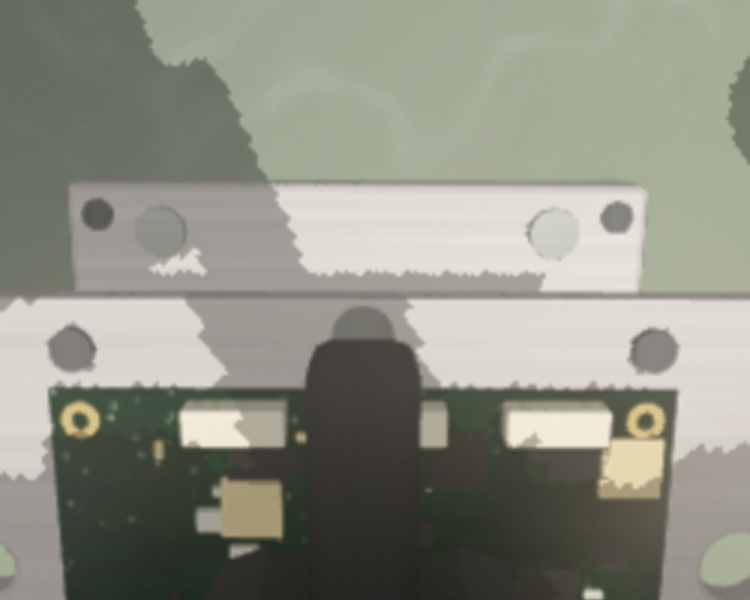

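The view shows the held carrier in front with the fixture edge and rests behind, rests at about (160,231) and (554,233). I'll take a wider crop of the same frame to read the plate corners and holes.

Run:
```python
from h import *
w=pickle.load(open("w3.pkl","rb")); c=w[2]["color"][155:355,185:451,::-1]
cv2.imwrite("pics/c4.png",cv2.resize(c,None,fx=3,fy=3,interpolation=cv2.INTER_CUBIC))
```

```text
(no output)
```

View pics/c4.png

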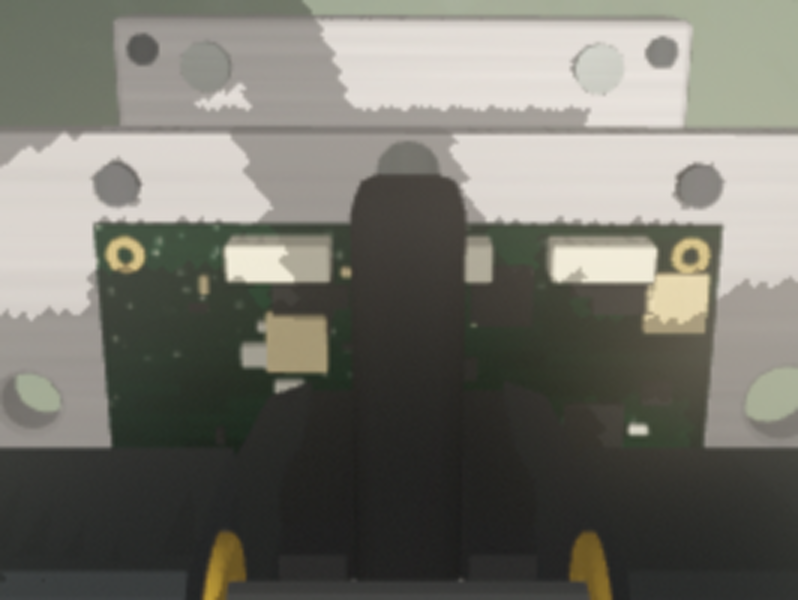

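c4 readings: fixture rests (205,67) and (599,69), corners (115,18) and (690,21). Carrier screw holes are at (117,184) and (699,185), board corners (94,224) and (722,226), plate holes (32,399) and (783,401), and the bar centre is at column 409.

Run:
```python
from car import *
w2=pickle.load(open("w2.pkl","rb"));w3=pickle.load(open("w3.pkl","rb"))
p2=np.array([.5447,.2662,.0441]);R2=Rc(-.1364,.57)
def on(w,px,z): # carrier coords of pixel on plane z
    p,R,f=w;A=f["tool_from_camera"];c=R2.T@(p+R@A[:3,3]-p2);r=R2.T@R@A[:3,:3]@np.array([(px[0]-f["cx"])/f["fx"],(px[1]-f["cy"])/f["fy"],1]);return c+r*(z-c[2])/r[2]
pts2=un([(178,138),(628,139),(162,170),(645,170),(183,193),(621,194)],(225,150),4)
L=np.array([on(w2,q,z) for q,z in zip(pts2,[.008,.008,.0096,.0096,.0096,.0096])]);print((L*1e3).round(1).tolist())
sx=np.abs(L).reshape(3,2,3).mean(1)
S=np.array([[-a[0],s*a[1],a[2]] for a in sx for s in(-1,1)])
M=np.r_[S,[[0,-.064,.008],[0,.064,.008]]]
W=un([(117,184),(699,185),(94,224),(722,226),(125,255),(690,256),(32,399),(783,401)],(185,155),3)
p,R,f=w3
B=np.diag([-1,1,-1.])
def pose(v): return p+R@v[:3],R@B@Ro.from_rotvec(v[3:]).as_matrix()
ye=un((400,131),(185,155),3)[1]
def r(v):
    t,C=pose(v);e=(wproj(w3,M@C.T+t)-W).ravel();g=wproj(w3,(C@np.array([-.046,0,.008])+t))[0,1]-ye
    return np.r_[e,2*g,(v[3:])*10]
s=least_squares(r,[0,0,.051,0,0,0],loss='soft_l1');v=s.x;print("carrier in tool",v.round(4),r(v)[:16].reshape(-1,2).round(1).tolist())
F=np.array([[-37,-62,28],[-37,62,28],[-52,-92,24],[-52,92,24]])*.001
FW=un([(205,67),(599,69),(115,18),(690,21)],(185,155),3)
X=lambda q:F@Ro.from_euler('z',q[2]).as_matrix().T+[q[0],q[1],0]
q=least_squares(lambda q:(wproj(w3,X(q))-FW).ravel(),[.538,-.058,-.66],loss='soft_l1').x;print("fix",q.round(4),(wproj(w3,X(q))-FW).round(1).tolist())
for fx in(q,np.array([.5383,-.0589,-.6597]),np.array([.5375,-.0584,-.661])):
    # tool yaw and pos putting the carrier on seat
    Rt=Ro.from_matrix(Ro.from_euler('z',fx[2]).as_matrix()@Ro.from_rotvec(v[3:]).as_matrix().T@B)
    t=np.array([fx[0],fx[1],.028])-Rt.apply(v[:3]); print("seat tcp",t.round(4)); to(t+[0,0,.03],Rt,"z+30");
```

```text
[[-37.7, -46.2, 8.0], [-37.6, 46.3, 8.0], [-31.3, -49.6, 9.6], [-31.5, 49.8, 9.6], [-26.5, -45.4, 9.6], [-26.5, 45.1, 9.6]]
carrier in tool [-0.0018  0.0003  0.0517  0.0028  0.0378 -0.0029] [[-0.3, -0.1], [0.3, -0.0], [0.4, 0.1], [-0.5, -0.1], [0.2, -0.5], [-0.0, -0.4], [-0.5, -0.1], [0.5, -0.1]]
fix [ 0.5382 -0.0586 -0.6653] [[-0.1, 0.2], [0.1, 0.2], [-2.0, -0.2], [1.8, -0.1]]
seat tcp [ 0.5352 -0.0564  0.0796]
z+30 shift [ 0.0029 -0.0014  0.1316] turn [ 0.0052 -0.0367  0.0036]
seat tcp [ 0.5353 -0.0567  0.0796]
z+30 shift [ 0.0026 -0.0016  0.1316] turn [ 0.0051 -0.0367 -0.002 ]
seat tcp [ 0.5345 -0.0562  0.0796]
z+30 shift [ 0.0036 -0.0017  0.1316] turn [ 0.0051 -0.0367 -0.0007]
```

```bash
cat > res.py <<'E'
from car import *
import sys
B=np.diag([-1,1,-1.]);v=np.array([-.0018,.0003,.0517,.0028,.0378,-.0029]);fx=np.array([.5382,-.0587,-.662])
Rt=Ro.from_matrix(Ro.from_euler('z',fx[2]).as_matrix()@Ro.from_rotvec(v[3:]).as_matrix().T@B)
t=np.array([fx[0],fx[1],.028])-Rt.apply(v[:3])
to(t+[0,0,float(sys.argv[1])],Rt,"resid"); s=sensors.observe(); print(s["clock"],s["force"].round(1),s["wrist_torque"].round(2))
E
echo '[[[0.0013,0,0.0533],[0.0013,-0.0076,0]],[[0.0027,-0.0013,0.1067],[0.0025,-0.0153,0]],[[0.004,-0.002,0.1533],[0.0032,-0.0229,0.0006]],[[0.004,-0.002,0.1747],[0.0032,-0.0229,0.0006]],[[0.004,-0.002,0.1747],[0.0032,-0.0229,0.0006]],[[0.004,-0.002,0.1747],[0.0032,-0.0229,0.0006]]]' > mv.in && python3 inch.py mv.in && python3 res.py 0.03
```

```text
clock: 11.62
tcp_pos: [0.5358, -0.0574, 0.1115]
tool_rot: [1.007, 2.937, -0.022]
force: [0.2, 0.5, -3.1]
gripper_width: 0.0137
finger_force: 40.0
resid shift [0.0011 0.0003 0.0018] turn [ 0.0009  0.0013 -0.0014]
11.625 [ 0.2  0.5 -3.1] [-0.01 -0.12 -0.05]
```

```bash
python3 res.py 0.012; python3 res.py 0
```

```text
resid shift [0.0018 0.0003 0.0198] turn [ 0.0009  0.0013 -0.0014]
11.625 [ 0.2  0.5 -3.1] [-0.01 -0.12 -0.05]
resid shift [0.0023 0.0003 0.0318] turn [ 0.0009  0.0013 -0.0014]
11.625 [ 0.2  0.5 -3.1] [-0.01 -0.12 -0.05]
```

Scaled: 0.0198 m / 0.75 = 0.0264, 0.019 m / 0.75 = 0.0253.

```bash
echo '[[[0.0013,0,0.0067],[0,0,0]],[[0.002,0,0.0133],[0,0,0]],[[0.0023,0.0004,0.02],[0,0,0]],[[0.0024,0.0004,0.0253],[0,0,0]],[[0.0024,0.0004,0.0264],[0,0,0]],[[0.0024,0.0004,0.0264],[0,0,0]]]' > mv.in && python3 inch.py mv.in && python3 res.py 0.012
```

```text
clock: 12.38
tcp_pos: [0.5346, -0.0569, 0.0907]
tool_rot: [1.009, 2.938, -0.023]
force: [0.3, 0.2, -2.3]
gripper_width: 0.0133
finger_force: 40.0
resid shift [-0.0002  0.0006 -0.0009] turn [ 0.0004 -0.0002 -0.0022]
12.375 [ 0.3  0.2 -2.3] [ 0.08 -0.05 -0.03]
```

Scaled: 0.006 m / 0.75 = 0.008, 0.005 m / 0.75 = 0.0067.

```bash
echo '[[[0,0,0.0027],[0,0,0]],[[0,0,0.0053],[0,0,0]],[[0.0003,0,0.0067],[0,0,0]],[[0.0003,0,0.008],[0,0,0]],[[0.0003,0,0.008],[0,0,0]],[[0.0003,0,0.008],[0,0,0]]]' > mv.in && python3 inch.py mv.in && python3 res.py 0.005
```

```text
clock: 13.12
tcp_pos: [0.5346, -0.0569, 0.0847]
tool_rot: [1.008, 2.939, -0.022]
force: [1.0, 1.7, -4.0]
gripper_width: 0.0133
finger_force: 40.0
resid shift [-0.0002  0.0006  0.0001] turn [ 0.0004 -0.0003 -0.0021]
13.125 [ 1.   1.7 -4. ] [ 0.21 -0.19  0.01]
```

Careful with the scale: shifts go in shares of 0.75 m and turns go in shares of 90 degrees. That gives: 0.004 m / 0.75 = 0.0053, 0.003 m / 0.75 = 0.004.

```bash
echo '[[[0,0,0.0013],[0,0,0]],[[0.0001,0,0.0027],[0,0,0]],[[0.0003,0,0.004],[0,0,0]],[[0.0003,0,0.0053],[0,0,0]],[[0.0003,0,0.0053],[0,0,0]]]' > mv.in && python3 inch.py mv.in && python3 res.py 0.001; echo '[[[0,0,0.0013],[0,0,0]],[[0,0,0.0027],[0,0,0]],[[0,0,0.0027],[0,0,0]],[[0,0,0.0027],[0,0,0]]]' > mv.in && python3 inch.py mv.in && python3 res.py 0
```

```text
clock: 13.75
tcp_pos: [0.5345, -0.0569, 0.0806]
tool_rot: [1.009, 2.939, -0.022]
force: [-0.5, 1.4, -2.9]
gripper_width: 0.0134
finger_force: 40.0
resid shift [-0.0003  0.0007  0.    ] turn [ 0.0003 -0.0004 -0.0021]
13.75 [-0.5  1.4 -2.9] [ 0.28 -0.14 -0.01]
clock: 14.25
tcp_pos: [0.5353, -0.0574, 0.0794]
tool_rot: [1.008, 2.936, -0.023]
force: [0.4, -1.8, 5.9]
gripper_width: 0.0134
finger_force: 40.0
resid shift [ 0.0006  0.0006 -0.0002] turn [ 0.0008  0.0021 -0.0021]
14.25 [ 0.4 -1.8  5.9] [-0.05 -0.08 -0.01]
```

Scaled: 0.0015 m / 0.75 = 0.002, 0.0007 m / 0.75 = 0.0009.

```bash
echo '[[[0,0,0.0009],[0,0,0]],[[0,0,0.002],[0,0,0]],[[0,0,0.002],[0,0,0]],[[0,0,0.002],[0,0,0]]]' > mv.in && python3 inch.py mv.in && python3 res.py 0
```

```text
clock: 14.75
tcp_pos: [0.5356, -0.0576, 0.079]
tool_rot: [1.007, 2.935, -0.023]
force: [-1.2, -1.5, 16.2]
gripper_width: 0.0133
finger_force: 40.0
resid shift [ 0.001   0.0006 -0.0007] turn [ 0.0011  0.0036 -0.0022]
14.75 [-1.2 -1.5 16.2] [-0.13  0.32 -0.01]
```

Scaled: -0.16 m / 0.75 = -0.2133, -0.13 m / 0.75 = -0.1733.

```bash
echo '[[[0,0,0],[0,0,0]],[[0,0,0],[0,0,0]],[[0,0,0],[0,0,0]],[[0,0,0],[0,0,0]]]' > mv.in && python3 inch.py mv.in 0.05 && echo '[[[0,0,-0.04],[0,0,0]],[[0,0,-0.1067],[0,0,0]],[[0,0,-0.1733],[0,0,0]],[[0,0,-0.2133],[0,0,0]],[[0,0,-0.2133],[0,0,0]],[[0,0,-0.2133],[0,0,0]]]' > mv.in && python3 inch.py mv.in
python3 - <<'E'
from h import *
d={n:grab_frame(n)["color"][:,:,::-1] for n in("scene","top")}
p,R=st();f=grab_frame("wrist");pickle.dump((p,R.as_matrix(),f),open("w4.pkl","wb"))
a=cv2.resize(d["scene"][250:410,260:420],None,fx=2.5,fy=2.5,interpolation=cv2.INTER_CUBIC)
b=cv2.resize(f["color"][90:330,180:460,::-1],(400,343),interpolation=cv2.INTER_CUBIC)
c=d["top"][140:340,200:460]
o=np.zeros((600,800,3),np.uint8);o[:400,:400]=a;o[:343,400:]=b;o[400:600,:260]=c
cv2.imwrite("pics/end.png",o)
E
```

```text
clock: 15.25
tcp_pos: [0.5346, -0.0569, 0.077]
tool_rot: [1.009, 2.939, -0.023]
force: [0.5, 0.5, 0.2]
gripper_width: 0.0499
finger_force: 0.0
clock: 16.0
tcp_pos: [0.5297, -0.0529, 0.2359]
tool_rot: [1.009, 2.94, -0.023]
force: [0.0, 0.1, 0.3]
gripper_width: 0.0499
finger_force: 0.0
```

View pics/end.png

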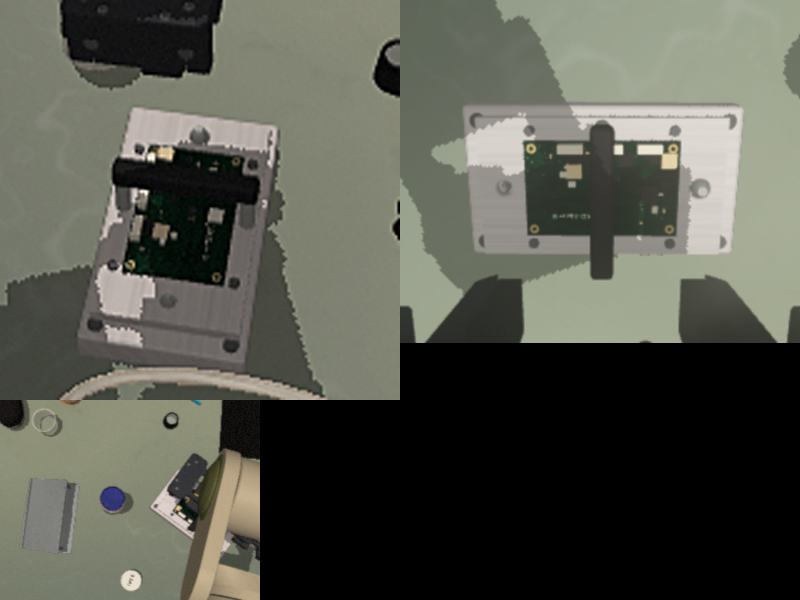

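The final view shows the carrier lying square on the fixture with a pin in each hole, at (504,187) and (701,188). The tin is on the mat and the other items haven't moved. One numeric check of height and tilt follows, using the board screws.

Run:
```python
from h import *
w=pickle.load(open("w4.pkl","rb"))
M=np.array([[-26.5,-45.3,9.6],[-26.5,45.3,9.6],[26.5,-45.3,9.6],[26.5,45.3,9.6],[-37.6,-46.2,8],[-37.6,46.2,8],[37.6,-46.2,8],[37.6,46.2,8],[-46,0,52],[46,0,52]])*.001
P=np.array([(531,149),(674.5,149),(534,229.5),(669.5,229.5),(529,131),(675,131),(534,243),(669.5,243),(601,123),(601,279)],float)
W=un(P-[400,0],(180,90),400/280)
r=lambda v:(wproj(w,M@(Ro.from_euler('z',v[5])*Ro.from_rotvec([v[3],v[4],0])).as_matrix().T+v[:3])-W).ravel()
s=least_squares(r,[.538,-.0587,.028,0,0,-.662],loss='soft_l1');J=s.jac;print(s.x.round(4),np.abs(r(s.x)).max().round(2),(np.sqrt(np.diag(np.linalg.inv(J.T@J)))*.5).round(4))
```

```text
[ 0.539  -0.0595  0.0281  0.0095 -0.058  -0.6618] 1.19 [0.0003 0.0003 0.001  0.0066 0.0083 0.003 ]
```

Height agrees (28.1 mm), but the tilt estimate is loose. I'll check it by touch: press the bar lightly with closed fingers near each end.

Run:
```python
from h import *
R=down(np.pi-.662)
to([.5616,-.0773,.12],R,"+30 hover")
```

```text
+30 hover shift [-0.0359  0.0007  0.1171] turn [-0.0032  0.0352  0.0007]
```

Scaled: 0.117 m / 0.75 = 0.156, 0.11 m / 0.75 = 0.1467, 0.035 rad / 1.5708 = 0.0223.

```bash
echo '[[[-0.0267,0,0.0133],[-0.0019,0.0127,0]],[[-0.048,0.0013,0.0533],[-0.0019,0.0223,0]],[[-0.048,0.0013,0.1067],[-0.0019,0.0223,0]],[[-0.048,0.0013,0.1467],[-0.0019,0.0223,0]],[[-0.048,0.0013,0.156],[-0.0019,0.0223,0]],[[-0.048,0.0013,0.156],[-0.0019,0.0223,0]]]' > mv.in && python3 inch.py mv.in 0 5 && echo '[[[0,0,0.0067],[0,0,0]],[[0,0,0.0133],[0,0,0]],[[0,0,0.0167],[0,0,0]],[[0,0,0.018],[0,0,0]],[[0,0,0.0193],[0,0,0]],[[0,0,0.0193],[0,0,0]]]' > mv.in && python3 inch.py mv.in
```

```text
clock: 16.9
tcp_pos: [0.5626, -0.0773, 0.1217]
tool_rot: [1.019, 2.969, -0.0]
force: [-1.0, 0.2, -0.3]
gripper_width: 0.0006
finger_force: 0.0
clock: 17.65
tcp_pos: [0.5625, -0.0773, 0.1071]
tool_rot: [1.019, 2.969, -0.0]
force: [-0.3, -0.0, -0.0]
gripper_width: 0.0005
finger_force: 0.0
```

```bash
for i in 1 2 3 4; do echo '[[[0,0,0.0005],[0,0,0]],[[0,0,0.0011],[0,0,0]],[[0,0,0.0011],[0,0,0]]]' > mv.in && python3 inch.py mv.in | grep -E "tcp|^force"; done
```

```text
tcp_pos: [0.5625, -0.0772, 0.1062]
force: [0.1, 0.3, -0.4]
tcp_pos: [0.5625, -0.0772, 0.1055]
force: [-0.4, 0.5, 1.2]
tcp_pos: [0.5625, -0.0773, 0.1054]
force: [-3.4, 0.1, 7.7]
tcp_pos: [0.5626, -0.0773, 0.1054]
force: [-4.3, 0.7, 14.5]
```

Scaled: 0.06 m / 0.75 = 0.08, 0.03 m / 0.75 = 0.04.

```bash
echo '[[[0,0,-0.016],[0,0,0]],[[0.04,0,-0.016],[0,0,0]],[[0.08,0,-0.016],[0,0,0]],[[0.08,0,-0.0053],[0,0,0]],[[0.08,0,-0.0053],[0,0,0]],[[0.08,0,-0.0053],[0,0,0]]]' > mv.in && python3 inch.py mv.in | grep -E "tcp|^force"; for i in 1 2 3 4; do echo '[[[0,0,0.0005],[0,0,0]],[[0,0,0.0011],[0,0,0]],[[0,0,0.0011],[0,0,0]]]' > mv.in && python3 inch.py mv.in | grep -E "tcp|^force"; done
```

```text
tcp_pos: [0.5159, -0.041, 0.1076]
force: [0.2, 1.1, 0.0]
tcp_pos: [0.5152, -0.0405, 0.1069]
force: [0.2, 0.3, 0.6]
tcp_pos: [0.5151, -0.0404, 0.106]
force: [1.3, -1.1, 0.7]
tcp_pos: [0.5151, -0.0404, 0.1054]
force: [-1.0, -0.3, 1.9]
tcp_pos: [0.5152, -0.0404, 0.1054]
force: [-3.7, 0.1, 10.5]
```

Both ends touch at the same TCP height, 0.1054 m, so the carrier is level and home. I'll lift clear and hand in.

Scaled: -0.12 m / 0.75 = -0.16, -0.08 m / 0.75 = -0.1067.

```bash
echo '[[[0,0,-0.04],[0,0,0]],[[0,0,-0.1067],[0,0,0]],[[0,0,-0.16],[0,0,0]],[[0,0,-0.16],[0,0,0]],[[0,0,-0.16],[0,0,0]],[[0,0,-0.16],[0,0,0]]]' > mv.in && python3 inch.py mv.in && python3 -c "
from bench import robot, sensors, grab_frame
print(robot.hand_in())"
```

```text
clock: 22.15
tcp_pos: [0.5145, -0.0402, 0.2232]
tool_rot: [1.02, 2.971, -0.001]
force: [-0.0, -0.2, 0.2]
gripper_width: 0.0003
finger_force: 0.0
the job is handed in; nothing more can be done
None
```

The tin stands on the mat at about (0.40, 0.09) and the carrier is seated level on both pins and released. I pressed its bar lightly near each end to check that (both touched at the same height), and I handed the job in at 22 s.

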